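# Clean the burner slot and hold the lens in focus over it

## Robot

A 7-joint arm with a two-finger parallel gripper is mounted at the origin on a cart in front of the work surface, level with it; the furniture and walls round the work are solid. World frame = base frame: x ahead of the robot, y to its left, z up, the work surface at z = 0. Lengths are in m, angles in rad, forces in N, time in s.
With the tool pointing down it reaches from about 0.4 to 0.9 m from the base axis. Payload 5.5 kg.
Tool frame: the origin (TCP) lies between the finger pads; the fingertips stand 8 mm ahead of it and the grasp point (between the pads) lies 11 mm behind it (robot.nose_length is the distance from the TCP to the fingertips, in m); z points along the fingers, y is the line along which they close (so a half turn about z gives the same grasp; the last joint's range is limited). The gripper opens to 92 mm and grips with 3 to 60 N. Pads are 19 mm wide; open, the fingers measure 130 mm over their backs; the gripper's body (75 mm by 190 mm) begins 47 mm behind the grasp point.
Start: joints at [-0.906, 0.501, -0.427, 1.55, 0.221, 1.138, -0.21], TCP at [0.254, 0.598, 0.235] pointing down, gripper open.
Joint ranges: [-2.88, 2.88], [-0.31, 2.03], [-1.54, 1.56], [0.2, 2.42], [-1.41, 4.55], [0.19, 2.02], [-2.57, 2.57]. Speed limits (rad/s): [2.57, 2.57, 3.14, 3.14, 3.14, 3.14, 3.14].

## Interface

Orientations are given as a unit quaternion [w, x, y, z].
In Python, from cell import robot, cams gives the robot as it stands.
- The arm moves only by the tool arm_command, never from a script. Its argument "deltas" is a list of rows, each a list of 7 numbers: the turn, a rotation vector about the tool's x, y, z in degrees, then the shift along the tool's x, y, z in cm, then the finger opening in cm, from 0 to 9.18. In form: [[rx, ry, rz, dx, dy, dz, grip], ...]. A call has 1 to 12 rows; each row shifts and turns the commanded pose from where the row before left it, along the tool's axes as they then stand; what a row does not reach is not made up. A row lasts 1/10 s, in which the tool goes at most 50 mm and 8.59 degrees, less where a joint would pass 70% of its speed; a pose out of reach is approached as far as the arm can. A call is refused whole if a number of a shift passes 5 or a number of a turn 8.59, either way. A call with a gripper value outside its range is refused whole. The fingers move at their own pace and stop on an object; the grip force is fixed at half the most. Time passes only in rows, so rows that do not move let the fingers close. It gives the time, the measured TCP pose, the force, the opening and the grip force at its end, in the units of the state.
- robot.observe(): the state, without advancing time (a new reading comes with each control period).
- cams.get_image(name): name is "scene" or "top" or "wrist"; returns a dict with "frame" (384x512x3 uint8, red, green, blue), "fx", "fy", "cx", "cy" (pixels), "dist" ([k1, k2, p1, p2, k3] as OpenCV has them; the pictures are not rectified), "R" (3x3) and "t" (3): a world point X has camera coordinates R X + t. Camera axes: x right, y down, z forward; pixel columns grow to the right and rows downward; lengths in m; the calibration is good to about 2 mm. A picture is of the moment at which its call begins. There is no depth.
- robot.close_job(): hands the job in; it is judged then, once.
The state is a dict: "time_s": time; "joints": joint angles; "joint_vel": joint speeds; "tau": joint torques, N m; "tool_pos": TCP position; "ee_rot": TCP orientation; "contact_force": force on the tool from outside, world axes, zero at the start; "torque": the same for the moment, N m; "opening": opening from 0.0 (shut) to 1.0 (fully open); "grip_force": force on a finger pad.
Only numpy, scipy, OpenCV 4.12 (cv2) and the standard library are available. Lean on these libraries where they do the work, as an engineer would, in place of code of your own. Each camera call takes 0.05 s, during which the arm holds its last target. There are 200 camera calls.

## Task

The burner head is out for service: take the slot cleaner from its parking block, dip its blade about a centimetre into the slot on top of the burner at the slot's left end, draw it slowly through to the right end (left and right as the robot sees them), and park the cleaner in its block again. Then pick up the reading lens by its handle and hold it level over the middle of the slot at its focal height, which is the height at which the pointer of the surface gauge behind the burner is set, without touching the burner with the lens, and finish while still holding it there. Leave the gauge's setting and the other things on the bench alone.

Things in the scene. Friction and masses are not known exactly. Their poses are not given: they have to be found in the camera images.
- burner: Steel burner head, fixed in its service stand (grey base plate 90 x 150 x 10 mm). Burner bar 37 mm wide, 130 mm long, its top face 76 mm above the bench. Origin at the centre of the base's underside, z up, y along the slot (towards the robot's left when the yaw is 0), x across it.
- slot_mid (a point): Middle of the slot in the burner's top face, at the level of that face; axes as burner. The slot is 100 mm long (y from -50 to +50 mm; its left end is +y), 4.5 mm wide and 14 mm deep, closed at both ends, with a bevelled mouth 10.5 mm wide and 3 mm deep on its long sides.
- holder: Plain aluminium parking block, 46 (x) x 66 (y) x 30 mm high, on a grey foot plate 62 x 82 x 6 mm, fixed to the bench; origin at the centre of its underside.
- park (a point): Mouth of the parking block's slot, at the centre of its top, 30 mm above the bench; axes as holder. The slot is 6 (x) x 25 (y) mm, 25 mm deep. The parked cleaner's grip rests on the block's top, with its blade in this slot.
- cleaner: Slot cleaner, 60 g: an upright black flat grip 14 (x) x 34 (y) x 40 mm (z) with a brass blade 2 (x) x 18 (y) mm that stands 20 mm out of its underside, a small collar (10 x 22 mm, 3 mm) round the blade's root for looks only. Origin at the centre of the grip's underside; z up, out of the grip's top. It starts parked.
- cleaner_center (a point): Centre of the cleaner's grip, 20 mm above the grip's underside; axes as cleaner. Pinch the grip across its 14 mm thickness (x), a little above this point.
- blade_tip (a point): Middle of the blade's lower edge, 40 mm below cleaner_center; axes as cleaner.
- lens: Reading lens, 90 g, lying flat on the bench. Round lens in a steel rim 60 mm across and 10 mm thick; straight black handle 95 mm long (from 65 mm behind to 30 mm before lens_grip), 15 mm wide and 16 mm high, with flat sides. Origin under lens_grip, on the underside; x from the handle towards the lens, z up, square to the lens.
- lens_grip (a point): Point of balance in the lens's handle, half-way up it (8 mm above the underside), where to pinch it across its 15 mm width (y); axes as lens.
- lens_center (a point): Centre of the lens, half-way through the rim's thickness: 75 mm along x from lens_grip and 5 mm above the underside; axes as lens.
- pointer_tip (a point): Tip of the horizontal pointer on the surface gauge (round steel base 60 mm across, fixed, with a graduated column 216 mm high and 10 mm thick) that stands behind the burner. The pointer's height above the bench is the focal height for the lens's centre. The tip lies 36 mm from the column's axis, at the mid-height of the pointer's sliding block (22 x 20 x 20 mm) on the column.
- pointer (a joint): Sliding height of the gauge's pointer on its column, in m: the tip is 125 mm above the bench at 0 and 185 mm at 0.06. Set by friction (8 N); not to be changed.
- std_bottle: White bottle with a white cap, 60 mm across, 116 mm high; stands behind the work on the left. Origin at its underside.
- timer: White bench timer, 66 x 62 x 21 mm, at the front on the left. Origin at its underside.
- acid_bottle: Brown bottle with a black cap, 64 mm across, 126 mm high; stands on the right. Origin at its underside.
Things that resemble listed ones, but are neither listed nor needed, are in the scene too. What is shaped like the part that bears pointer_tip but yellow is not meant.

How it is judged:
On the way, in this order (a step that is already met when the one before it is completed fails the run):
1. the blade is in the slot (more than 5 mm deep) at its left end, with the blade's middle within 18 mm of the end (z of blade_tip in the frame of slot_mid between -0.02 and -0.005 m and x of blade_tip in the frame of slot_mid between -0.004 and 0.004 m and y of blade_tip in the frame of slot_mid between 0.032 and 0.05 m), for 0.1 s.
2. the blade, still in the slot, passes its middle (z of blade_tip in the frame of slot_mid between -0.02 and -0.005 m and x of blade_tip in the frame of slot_mid between -0.004 and 0.004 m and y of blade_tip in the frame of slot_mid between -0.02 and 0.008 m), for 0.1 s.
3. the blade, still in the slot, comes to its right end, within 18 mm of it (z of blade_tip in the frame of slot_mid between -0.02 and -0.005 m and x of blade_tip in the frame of slot_mid between -0.004 and 0.004 m and y of blade_tip in the frame of slot_mid between -0.05 and -0.032 m), for 0.1 s.
4. the cleaner is parked in its block again and let go (distance between blade_tip and park below 0.0235 m and z of blade_tip in the frame of park below -0.016 m and angle between cleaner_center's own z axis and vertical below 0.12 rad and contact force between the fingers and cleaner below 0.05 N), for 0.2 s.
At the end, for the whole second after the job is handed in: The fingers hold the lens still and level (0.10 rad), its centre within 10 mm of the vertical over the slot's middle and within 6 mm of the pointer tip's height, not touching the burner; the cleaner is parked and let go, upright (0.12 rad), its blade 16 mm or more in the block (all of step 4 and z of lens_center in the frame of pointer_tip between -0.006 and 0.006 m and horizontal distance between lens_center and slot_mid below 0.01 m and angle between lens_center's own z axis and vertical below 0.1 rad and linear speed of lens below 0.02 m/s and contact force between the fingers and lens above 1 N and contact force between lens and burner below 0.05 N); the arm keeps its last pose, push and grip.
It fails at once if the blade is moved faster than 0.12 m/s while it is drawn through the slot ((z of blade_tip in the frame of slot_mid between -0.02 and -0.005 m and x of blade_tip in the frame of slot_mid between -0.004 and 0.004 m and y of blade_tip in the frame of slot_mid between -0.032 and 0.032 m) and linear speed of cleaner above 0.12 m/s).
It fails at once if the lens touches the burner (contact force between lens and burner above 0.5 N).
It fails at once if the gauge's pointer is moved off its setting by more than 4 mm (distance of pointer_tip from where it was at the start of the episode above 0.004 m).
It fails at once if another thing on the bench is moved by more than 20 mm (distance of any of std_bottle, timer, acid_bottle from where it was at the start of the episode above 0.02 m).
It also fails if it takes over 61 s, if anything falls off the work surface, if the arm or the gripper's body presses on something with over 40 N, if the wrist force passes 120 N, or if a joint passes its speed limit or range.

## Working session

There is one attempt and no reset: what is moved stays moved. The work goes in short steps, Python scripts to look and compute and a tool call to move; the robot and the scene stay as the last step left them, time stands still between calls to the robot, and variables do not carry over. Pictures are saved under pics/ and viewed, at most 10 in all, crops included, and the job is handed in when it is done.

Besides the shell and the picture viewer there is one more tool, called after ">>>" in YAML: its name, and indented under it one key for each argument. arm_command: Moves the arm, as the interface text tells. Its arguments: {"type":"object","properties":{"deltas":{"type":"array","items":{"type":"array","items":{"type":"number"}}}},"required":["deltas"]}

```bash
mkdir -p pics
python3 - <<'E'
from cell import robot,cams
import cv2,pickle
d={}
for n in ["scene","top","wrist"]:
    i=cams.get_image(n); d[n]=i
    cv2.imwrite(f"pics/{n}0.png",cv2.resize(i["frame"][:,:,::-1],(800,600),interpolation=cv2.INTER_CUBIC))
    print(n,i["fx"],i["cx"],i["cy"],i["dist"],-i["R"].T@i["t"])
pickle.dump(d,open("im0.pkl","wb"))
print(robot.observe())
E
```

```text
scene 496.1173032298276 244.2610575157889 190.83950465892121 [-0.11069376  0.          0.          0.          0.        ] [-0.24560885 -0.58337365  1.29154911]
top 440.5880301744675 244.7974646184495 185.870218817743 [0.0075531 0.        0.        0.        0.       ] [ 0.37492196 -0.04751962  1.498546  ]
wrist 265.04288117535634 253.70478711418343 194.665824112627 [-0.02506619  0.          0.          0.          0.        ] [0.19416365 0.62394975 0.38447497]
{'time_s': 0.15, 'joints': array([-0.90580538,  0.50164693, -0.4267953 ,  1.55119022,  0.22080318,
        1.13830793, -0.21034252]), 'joint_vel': array([-0.00034602, -0.00448168, -0.00125563, -0.00346805,  0.00012766,
       -0.00113016, -0.00072564]), 'tau': array([-6.20700448e-03, -5.67104030e+01, -5.82568824e+00, -2.79456872e+01,
       -6.87340368e-02,  2.64916336e-02,  1.13390745e-04]), 'tool_pos': array([0.25403935, 0.59773217, 0.23391277]), 'ee_rot': array([-1.70308360e-04,  1.99563697e-01,  9.79884566e-01, -7.34252560e-04]), 'contact_force': array([-0.08507384,  0.65744966, -0.06196742]), 'torque': array([-0.00199568,  0.01267927,  0.04397017]), 'grip_force': 0.0, 'opening': 1.0018116555596466}
```

View pics/scene0.png

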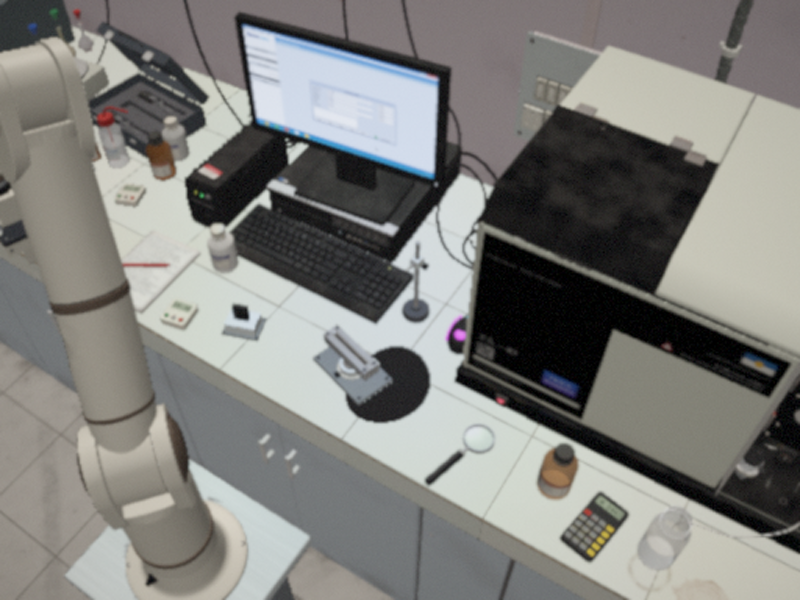

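View pics/top0.png

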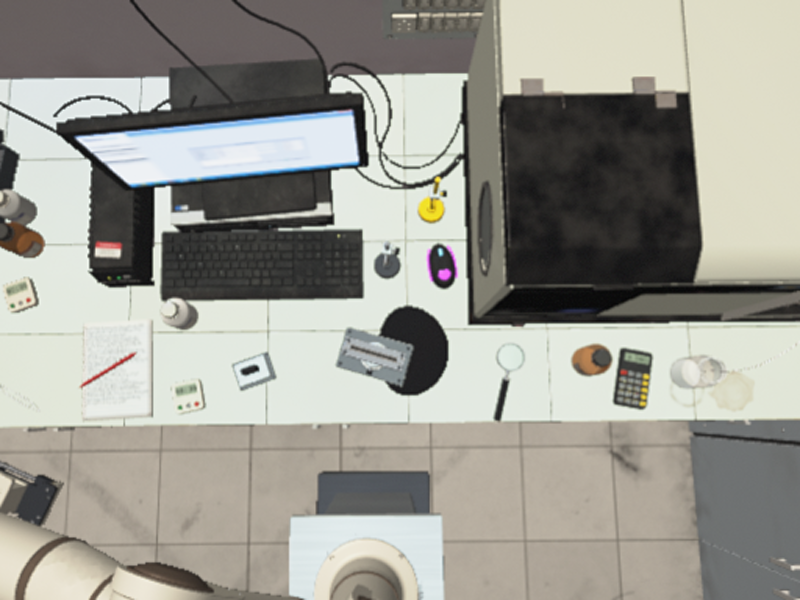

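The scene view shows the burner at (355,360), the cleaner in its block at (243,318), the lens at (465,450) and the gauge at (417,285). The top view shows them at (375,357), (252,371), (510,357) and (388,260). Next I'll enlarge them.

Run:
```python
import cv2,pickle
d=pickle.load(open("im0.pkl","rb"))
a=d["top"]["frame"][148:280,145:345,::-1]
cv2.imwrite("pics/topc.png",cv2.resize(a,None,fx=4,fy=4,interpolation=cv2.INTER_CUBIC))
a=d["scene"]["frame"][150:270,130:290,::-1]
cv2.imwrite("pics/scenec.png",cv2.resize(a,None,fx=5,fy=5,interpolation=cv2.INTER_CUBIC))
```

```text
(no output)
```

View pics/topc.png

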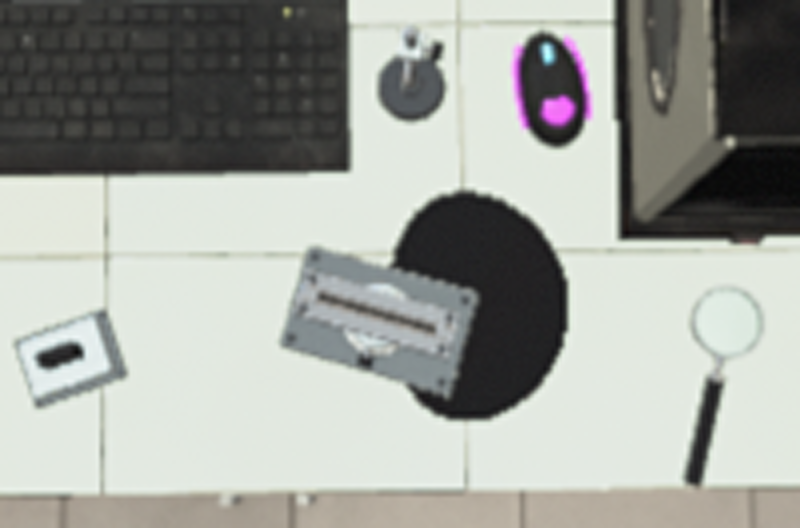

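View pics/scenec.png

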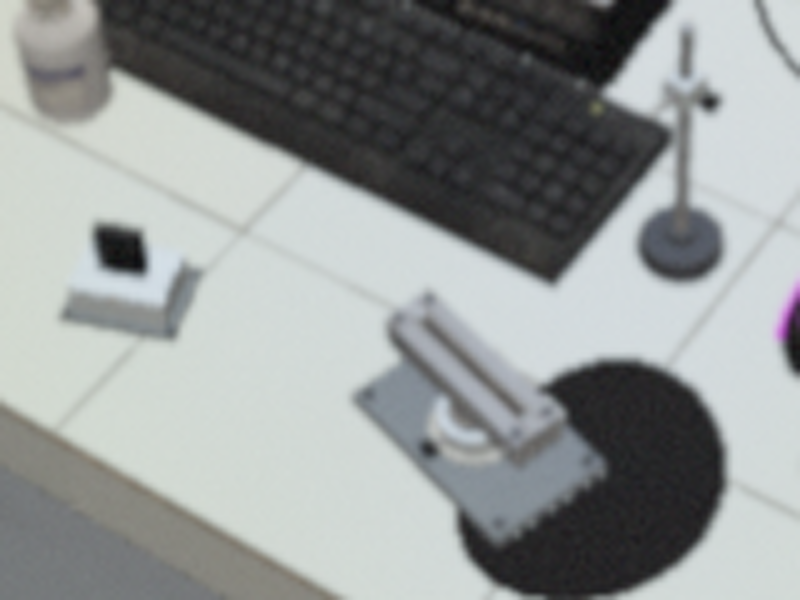

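The top crop shows the slot ends at (318,294) and (437,330), the grip's top at (60,354), the lens centre at (727,322) with its handle end at (694,484), and the gauge base at (412,88). In the scene crop the gauge's block is at (684,93) and its base at (681,243).

```bash
cat > h.py <<'E'
import numpy as np,cv2
from scipy.spatial.transform import Rotation as Ro
def ray(i,px):
    K=np.array([[i["fx"],0,i["cx"]],[0,i["fy"],i["cy"]],[0,0,1.]])
    u=cv2.undistortPoints(np.array([[px]],float),K,np.array(i["dist"]))[0,0]
    R=np.array(i["R"]);return -R.T@np.array(i["t"]), R.T@np.array([u[0],u[1],1])
def onz(i,px,z):
    c,d=ray(i,px); return c+d*(z-c[2])/d[2]
def proj(i,X):
    K=np.array([[i["fx"],0,i["cx"]],[0,i["fy"],i["cy"]],[0,0,1.]])
    p,_=cv2.projectPoints(np.array(X,float).reshape(-1,3),cv2.Rodrigues(np.array(i["R"]))[0],np.array(i["t"],float),K,np.array(i["dist"]));return p[:,0]
def tcp(s):
    q=s["ee_rot"];return s["tool_pos"],Ro.from_quat([q[1],q[2],q[3],q[0]])
E
python3 - <<'E'
from h import *
import pickle
d=pickle.load(open("im0.pkl","rb"));T,S=d["top"],d["scene"]
np.set_printoptions(precision=4,suppress=True)
t=lambda x,y:((x+.5)/4-.5+145,(y+.5)/4-.5+148)
s=lambda x,y:((x+.5)/5-.5+130,(y+.5)/5-.5+150)
def P(n,*a):print(n,onz(*a))
for n,p,z in [("slotL",(318,294),.076),("slotR",(437,330),.076),("b1",(313,247),.01),("b2",(480,292),.01),("b3",(452,398),.01),("b4",(280,346),.01),("grip",(60,354),.07),("gl",(36,358),.07),("gr",(84,350),.07),("lensc",(727,322),.008),("hend",(694,484),.012),("hstart",(714,378),.012),("gbase",(412,88),.012),("fc",(125,376),.006),("fc2",(103,311),.03),("fc3",(15,343),.03),("fc4",(37,406),.006)]: P(n,T,t(*p),z)
for n,p,z in [("S slotL",(427,318),.076),("S slotR",(522,412),.076),("Sgbase",(681,243),.012),("Sgriptop",(119,234),.07)]: P(n,S,s(*p),z)
c,dr=ray(S,s(684,93)); g=onz(T,t(412,88),.012)
k=((g-c)[:2]@dr[:2])/(dr[:2]@dr[:2]); print("blk",c+k*dr)
w=d["wrist"];x,r=tcp({"tool_pos":np.array([.25403935,.59773217,.23391277]),"ee_rot":[-1.70308360e-04,1.99563697e-01,9.79884566e-01,-7.34252560e-04]})
Rw=np.array(w["R"]); print("cam in tool",r.inv().apply(-Rw.T@w["t"]-x)); print(r.inv().as_matrix()@Rw.T, r.as_matrix())
E
```

```text
slotL [0.4998 0.0273 0.076 ]
slotR [ 0.4697 -0.0685  0.076 ]
b1 [0.5455 0.0348 0.01  ]
b2 [ 0.5057 -0.1062  0.01  ]
b3 [ 0.4172 -0.0812  0.01  ]
b4 [0.4622 0.0628 0.01  ]
grip [0.4542 0.236  0.07  ]
gl [0.4512 0.2553 0.07  ]
gr [0.4572 0.2167 0.07  ]
lensc [ 0.4782 -0.3139  0.008 ]
hend [ 0.3445 -0.2803  0.012 ]
hstart [ 0.4314 -0.3004  0.012 ]
gbase [ 0.6819 -0.0508  0.012 ]
fc [0.4387 0.1936 0.006 ]
fc2 [0.4917 0.2089 0.03  ]
fc3 [0.466  0.2816 0.03  ]
fc4 [0.4146 0.2671 0.006 ]
S slotL [0.4988 0.0277 0.076 ]
S slotR [ 0.4702 -0.0625  0.076 ]
Sgbase [ 0.6816 -0.0479  0.012 ]
Sgriptop [0.4522 0.24   0.07  ]
blk [ 0.6801 -0.0479  0.16  ]
cam in tool [ 0.0654  0.0005 -0.1506]
[[ 0.0002 -0.9692 -0.2462]
 [ 1.      0.0003 -0.0002]
 [ 0.0003 -0.2462  0.9692]] [[-0.9203  0.3911 -0.0006]
 [ 0.3911  0.9203 -0.0014]
 [ 0.     -0.0015 -1.    ]]
```

>>> arm_command:
  deltas:
    - [0,0,0,-2.7,-2.1,0,5]
    - [0,0,0,-2.7,-2.1,0,5]
    - [0,0,0,-2.7,-2.1,0,5]
    - [0,0,0,-2.7,-2.1,0,5]
    - [0,0,0,-2.7,-2.1,0,5]
    - [0,0,0,-2.7,-2.1,0,5]
    - [0,0,0,-2.7,-2.1,0,5]
    - [0,0,0,-2.7,-2.1,0,5]
    - [0,0,0,-2.7,-2.1,0,5]
    - [0,0,0,-2.7,-2.1,0,5]
    - [0,0,0,-2.7,-2.1,0,5]
    - [0,0,0,-2.8,-2.3,0,5]

```text
time_s: 1.35
tool_pos: [0.4543, 0.2363, 0.2346]
ee_rot: [-0.0, 0.199, 0.98, 0.0]
contact_force: [0.6, 0.6, 0.2]
opening: 0.542
grip_force: 0.0
```

>>> arm_command:
  deltas:
    - [0,0,6,0,0,0.5,5]
    - [0,0,6,0,0,0.5,5]
    - [0,0,6,0,0,0.5,5]
    - [0,0,6,0,0,0.5,5]
    - [0,0,6,0,0,0.5,5]
    - [0,0,6,0,0,0.5,5]
    - [0,0,6,0,0,0.5,5]
    - [0,0,6,0,0,0.5,5]
    - [0,0,4,0,0,0.5,5]
    - [0,0,0,0,0,0,5]
    - [0,0,0,0,0,0,5]

```text
time_s: 2.45
tool_pos: [0.4538, 0.2374, 0.1896]
ee_rot: [-0.0, 0.608, 0.794, -0.0]
contact_force: [-0.6, -0.3, 0.0]
opening: 0.548
grip_force: 0.0
```

```bash
cat >> h.py <<'E'
def snap(n,crop=None,f=1.5625,cam="wrist"):
    from cell import cams
    import pickle
    i=cams.get_image(cam);pickle.dump(i,open(n+".pkl","wb"));a=i["frame"][:,:,::-1]
    if crop:a=a[crop[1]:crop[3],crop[0]:crop[2]]
    cv2.imwrite(f"pics/{n}.png",cv2.resize(a,None,fx=f,fy=f,interpolation=cv2.INTER_CUBIC));return i
def state():
    from cell import robot
    s=robot.observe();x,r=tcp(s);m=r.as_matrix()
    print("t %.2f"%s["time_s"],"tcp",x.round(4),"ytool deg %.2f"%np.degrees(np.arctan2(m[1,1],m[0,1])),"z",m[:,2].round(4),"op",s["opening"],"gf",s["grip_force"],"F",s["contact_force"].round(1),"j",s["joints"].round(2));return x,r
E
python3 -c "
from h import *
state();snap('w1')"
```

```text
t 2.45 tcp [0.4538 0.2374 0.1896] ytool deg 15.10 z [-4.e-04 -2.e-04 -1.e+00] op 0.547933823154835 gf 0.0 F [-0.6 -0.3  0. ] j [-0.4   0.28 -0.16  1.94  0.06  0.92 -0.32]
```

View pics/w1.png

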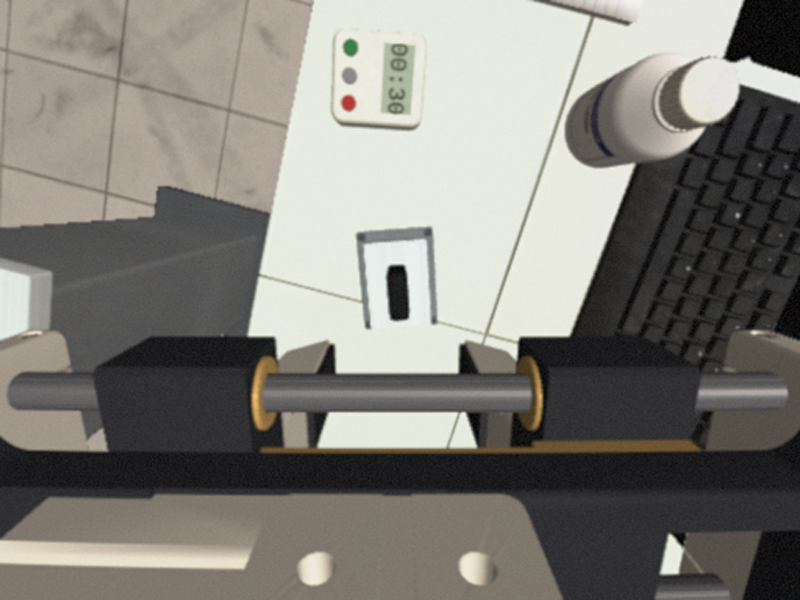

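The wrist view shows the parked cleaner's dark grip from (388,266) to (410,320) in the block at (358..437, 230..328). I'll fit a grip model to its silhouette.

```bash
cat >> h.py <<'E'
from scipy.optimize import minimize
def box(x,y,yaw,lo,hi):
    P=np.array([[a,b,c] for a in (lo[0],hi[0]) for b in (lo[1],hi[1]) for c in (lo[2],hi[2])],float)
    return Ro.from_euler("z",yaw,degrees=True).apply(P)+[x,y,0]
def fitbox(i,mask,x0,lo,hi,win):
    u0,v0,u1,v1=win
    def cost(p):
        q=proj(i,box(p[0],p[1],p[2]*100,lo,hi)); q=(q-[u0,v0]+.5)*8
        m=np.zeros(((v1-v0)*8,(u1-u0)*8),np.float32); cv2.fillConvexPoly(m,cv2.convexHull(np.round(q).astype(np.int32)),1.)
        m=cv2.resize(m,(u1-u0,v1-v0),interpolation=cv2.INTER_AREA); return float(np.abs(m-mask).sum())
    x0=np.array([x0[0],x0[1],x0[2]/100]); best=None
    for s in (.006,.003,.002):
        S=np.vstack([x0]+[x0+s*e*np.array([1,1,8.]) for e in np.eye(3)])
        r=minimize(cost,x0,method="Nelder-Mead",options=dict(initial_simplex=S,xatol=1e-5,fatol=1e-3,maxiter=300)); x0=r.x
    return x0*[1,1,100],r.fun,mask.sum()
E
python3 - <<'E'
from h import *
import pickle
i=pickle.load(open("w1.pkl","rb"))
w=(236,162,274,212);g=cv2.cvtColor(i["frame"],cv2.COLOR_RGB2GRAY)[w[1]:w[3],w[0]:w[2]].astype(float)
print(g[25].astype(int)); print(g[:,18].astype(int))
m=np.clip((200-g)/170,0,1)
m[:,:8]=0;m[:,31:]=0; m[:5]=0; m[44:]=0
print(fitbox(i,m,(.454,.237,12),(-.007,-.017,.03),(.007,.017,.07),w))
for p in [(358,234),(431,229),(437,325),(366,328)]: print(onz(i,(np.array(p)+.5)/1.5625-.5,.006).round(4))
E
```

```text
[226 234 235 238 238 238 236 235 237 235 230 174  94  34  33  22  34  28
  31  36  31  32  33  31  68 153 226 239 237 239 238 237 235 235 235 233
 233 231]
[232 234 234 234 234 236 230 149  54  12  10  19  18  25  27  30  33  31
  32  27  27  30  28  30  27  31  26  24  30  26  23  30  31  27  28  28
  29  27  27  25  30  22  65 151 225 236 235 234 231 232]
(array([ 0.45451354,  0.23942539, 18.46381685]), np.float64(78.23253676470588), np.float64(423.0))
[0.4143 0.2673 0.006 ]
[0.4696 0.2863 0.006 ]
[0.4968 0.2109 0.006 ]
[0.4396 0.1927 0.006 ]
```

Both fits agree on a cleaner pose of (0.4548, 0.2394) with a yaw of about 19°. I'll go down and grip it.

>>> arm_command:
  deltas:
    - [0,0,-4,0,0,0,5]
    - [0,0,0,0.17,0.14,2,5]
    - [0,0,0,0,0,2,4]
    - [0,0,0,0,0,2,4]
    - [0,0,0,0,0,2,4]
    - [0,0,0,0,0,2,4]
    - [0,0,0,0,0,2,4]
    - [0,0,0,0,0,2,4]
    - [0,0,0,0,0,0.7,4]
    - [0,0,0,0,0,0,4]
    - [0,0,0,0,0,0,4]

```text
time_s: 3.6
tool_pos: [0.4553, 0.2398, 0.0434]
ee_rot: [0.0, 0.581, 0.814, 0.0]
contact_force: [-0.7, -0.1, -1.1]
opening: 0.435
grip_force: 0.0
```

>>> arm_command:
  deltas:
    - [0,0,0,0,0,0,0]
    - [0,0,0,0,0,0,0]
    - [0,0,0,0,0,0,0]
    - [0,0,0,0,0,0,0]
    - [0,0,0,0,0,0,0]
    - [0,0,0,0,0,0,0]
    - [0,0,0,0,0,0,0]

```text
time_s: 4.3
tool_pos: [0.455, 0.2396, 0.0431]
ee_rot: [0.0, 0.581, 0.814, 0.0]
contact_force: [-1.7, -0.1, 5.2]
opening: 0.151
grip_force: 30.0
```

```bash
python3 -c "
from h import *
state()"
```

```text
t 4.30 tcp [0.455  0.2396 0.0431] ytool deg 18.98 z [ 4.e-04  2.e-04 -1.e+00] op 0.1509390094032439 gf 30.000869035720825 F [-1.7 -0.1  5.2] j [-0.42  0.52 -0.14  2.03  0.12  0.61 -0.31]
```

>>> arm_command:
  deltas:
    - [0,0,0,0,0,-1,0]
    - [0,0,0,0,0,-2,0]
    - [0,0,0,0,0,-3,0]
    - [0,0,0,0,0,-3,0]
    - [0,0,0,0,0,-3,0]
    - [0,0,0,0,0,-2.5,0]
    - [0,0,0,-2.5,-0.8,0,0]
    - [0,0,0,-2.5,-0.8,0,0]
    - [0,0,0,-2.5,-0.8,0,0]
    - [0,0,0,-2.5,-0.8,0,0]
    - [0,0,0,-2.5,-0.8,0,0]
    - [0,0,0,-2.5,-0.8,0,0]

```text
time_s: 5.5
tool_pos: [0.4578, 0.0809, 0.1881]
ee_rot: [-0.0, 0.581, 0.814, 0.0]
contact_force: [1.0, 0.6, 0.5]
opening: 0.153
grip_force: 30.0
```

>>> arm_command:
  deltas:
    - [0,0,0,-2.5,-0.8,0,0]
    - [0,0,0,-2.5,-0.8,0,0]
    - [0,0,0,-2.6,-0.7,0,0]
    - [0,0,0,-2.6,-0.7,0,0]
    - [0,0,0,-2.6,-0.7,0,0]
    - [0,0,0,-2.6,-0.7,0,0]
    - [0,0,7.2,0,0,0,0]
    - [0,0,7.2,0,0,0,0]
    - [0,0,7.2,0,0,0,0]
    - [0,0,7.2,0,0,0,0]
    - [0,0,7.2,0,0,0,0]
    - [0,0,0,0,0,0,0]

```text
time_s: 6.7
tool_pos: [0.4664, -0.0778, 0.188]
ee_rot: [-0.0, 0.804, 0.594, 0.0]
contact_force: [0.4, -0.6, -0.0]
opening: 0.15
grip_force: 30.0
```

```bash
python3 -c "
from h import *
state();snap('w2',(150,60,350,220),4)"
```

```text
t 6.70 tcp [ 0.4664 -0.0778  0.188 ] ytool deg -17.07 z [-0.e+00  2.e-04 -1.e+00] op 0.1502500927168291 gf 30.00143587589264 F [ 0.4 -0.6 -0. ] j [ 0.01  0.21  0.11  2.04 -0.03  0.89 -0.16]
```

View pics/w2.png

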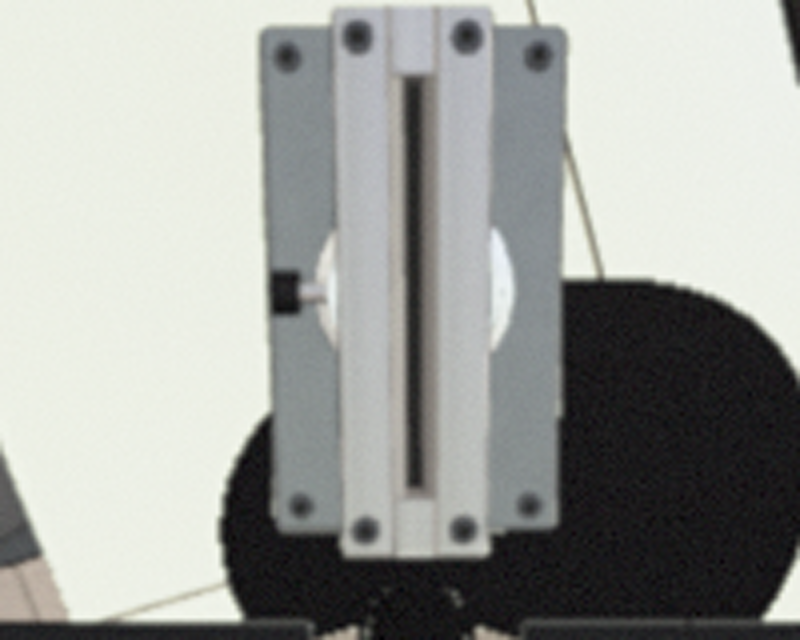

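The close view shows the slot's ends at (414,73) and (414,496), and the bar's corners at (333,8), (492,8), (490,557) and (342,557).

Run:
```python
from h import *
import pickle
np.set_printoptions(precision=4,suppress=True)
i=pickle.load(open("w2.pkl","rb"))
f=lambda p:((p[0]+.5)/4-.5+150,(p[1]+.5)/4-.5+60)
Q=[onz(i,f(p),.076) for p in [(333,7),(492,7),(490,557),(342,557)]]
B=[onz(i,f(p),.01) for p in [(260,27),(568,27),(556,528),(277,533)]]
a,b=onz(i,f((414,73)),.076),onz(i,f((414.5,496)),.076)
x=np.array([.4664,-.0778]);R=lambda th:np.array([[-np.sin(th),np.cos(th)],[np.cos(th),np.sin(th)]])
T=R(np.radians(-17.07))
for n,P in (("bar",Q),("base",B),("slot",[a,b])):
    P=np.array(P)[:,:2]; print(n,P.mean(0), "tool",(T@(P-x).T).T, "mid",T@(P.mean(0)-x), "len",np.linalg.norm(P[0]-P[-1]))
    d=P[0]-P[-1]; print(" yaw",np.degrees(np.arctan2(-d[0],d[1])))
# grip base position seen
```

```text
bar [ 0.4841 -0.0204] tool [[ 0.125  -0.0185]
 [ 0.125   0.0178]
 [-0.0048  0.0195]
 [-0.0048 -0.0185]] mid [0.0601 0.0001] len 0.12986456289714943
 yaw -17.096198165318523
base [ 0.4844 -0.0202] tool [[ 0.1346 -0.0442]
 [ 0.1346  0.0441]
 [-0.0131  0.0452]
 [-0.0147 -0.0439]] mid [0.0604 0.0003] len 0.1493020995530799
 yaw -16.950067814776837
slot [ 0.4844 -0.0195] tool [[ 0.1109 -0.    ]
 [ 0.0112  0.0001]] mid [0.061 0.   ] len 0.09976781997626799
 yaw -17.021196106215626
```

>>> arm_command:
  deltas:
    - [0,0,0,2.5,0,0,0]
    - [0,0,0,2.5,0,0,0]
    - [0,0,0,2.5,0,0,0]
    - [0,0,0,2.2,0,1,0]
    - [0,0,0,0,0,2,0]
    - [0,0,0,0,0,2,0]
    - [0,0,0,0,0,1.5,0]
    - [0,0,0,0,0,0.5,0]
    - [0,0,0,0,0,0,0]
    - [0,0,0,0,0,0,0]

```text
time_s: 7.75
tool_pos: [0.4955, 0.0148, 0.1184]
ee_rot: [0.0, 0.804, 0.595, 0.0]
contact_force: [0.5, -0.3, -0.8]
opening: 0.147
grip_force: 30.0
```

```bash
python3 -c "
from h import *
x,r=state();snap('s1',cam='top');i=snap('w3',(150,60,350,220),4)
T=r.as_matrix();d=np.array([.4843,-.0202,.076])-x;print(T.T@d)"
```

```text
t 7.75 tcp [0.4955 0.0148 0.1184] ytool deg -16.97 z [ 9.e-04  2.e-04 -1.e+00] op 0.14719746092858288 gf 29.999882876873016 F [ 0.5 -0.3 -0.8] j [-0.13  0.36  0.05  2.04 -0.03  0.74 -0.36]
[-0.03672742 -0.00055926  0.04235042]
```

View pics/w3.png

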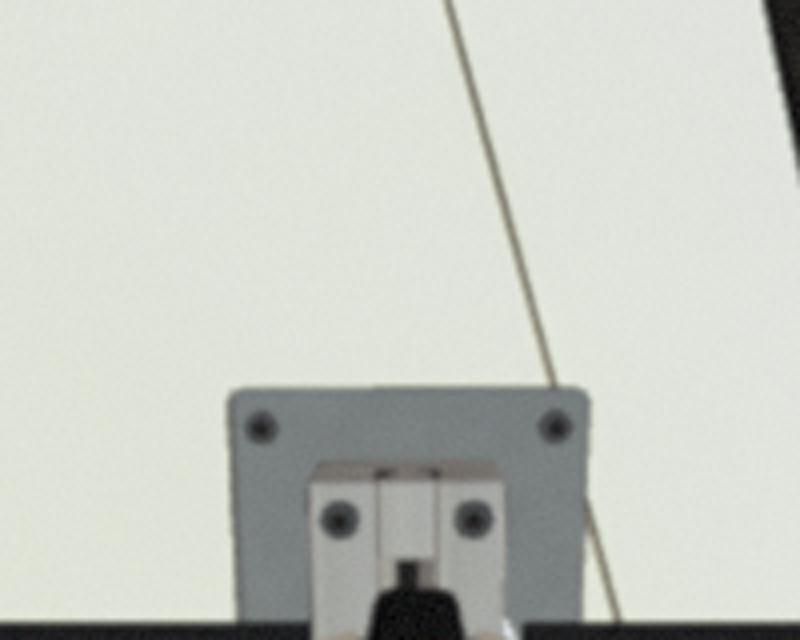

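The grip is centred at column 416 and the bar's edges are at 309 and 503, so the slot lies 1–2 mm to the −y side of the tool. I'll work out the correction.

Run:
```python
from h import *
import pickle
i=pickle.load(open("w3.pkl","rb"));x,r=state();T=r.as_matrix()
f=lambda p:((p[0]+.5)/4-.5+150,(p[1]+.5)/4-.5+60)
for p,z in [((309,482),.076),((503,480),.076),((396,563),.076),((418,563),.076),((374,563),.076),((438,563),.076),((260,428),.01),((556,428),.01)]: print(p,(T.T@(onz(i,f(p),z)-x)).round(4))
```

```text
t 7.85 tcp [0.4958 0.0148 0.1186] ytool deg -16.99 z [ 1.8e-03  2.0e-04 -1.0e+00] op 0.15189902818689827 gf 29.99990075826645 F [-0.4 -0.4 -0.9] j [-0.13  0.35  0.05  2.04 -0.03  0.74 -0.36]
(309, 482) [ 0.0283 -0.0195  0.0426]
(503, 480) [0.0287 0.0164 0.0427]
(396, 563) [ 0.0127 -0.0035  0.0427]
(418, 563) [0.0127 0.0007 0.0427]
(374, 563) [ 0.0127 -0.0076  0.0426]
(438, 563) [0.0127 0.0045 0.0427]
(260, 428) [ 0.0289 -0.038   0.1086]
(556, 428) [0.0289 0.0348 0.1087]
```

>>> arm_command:
  deltas:
    - [0,0,0,0,-0.12,0,0]
    - [0,0,0,0,0,0.3,0]
    - [0,0,0,0,0,0.3,0]
    - [0,0,0,0,0,0.3,0]
    - [0,0,0,0,0,0.3,0]
    - [0,0,0,0,0,0.2,0]
    - [0,0,0,0,0,0,0]

```text
time_s: 8.55
tool_pos: [0.4936, 0.0151, 0.1033]
ee_rot: [-0.0, 0.804, 0.595, -0.0]
contact_force: [-0.2, 0.0, -0.6]
opening: 0.147
grip_force: 30.0
```

>>> arm_command:
  deltas:
    - [0,0,0,0,0,0.2,0]
    - [0,0,0,0,0,0.2,0]
    - [0,0,0,0,0,0,0]
    - [0,0,0,0,0,0,0]
    - [0,0,0,0,0,0,0]

```text
time_s: 9.05
tool_pos: [0.4939, 0.0152, 0.0998]
ee_rot: [0.0, 0.804, 0.595, 0.0]
contact_force: [0.1, -0.8, -1.6]
opening: 0.154
grip_force: 30.0
```

```bash
python3 -c "
from h import *
x,r=state();T=r.as_matrix();d=np.array([.4843,-.0202,.076])-x;print(T.T@d)"
```

```text
t 9.05 tcp [0.4939 0.0152 0.0998] ytool deg -17.02 z [ 1.e-04  0.e+00 -1.e+00] op 0.15436848685682877 gf 29.99984622001648 F [ 0.1 -0.8 -1.6] j [-0.13  0.38  0.05  2.06 -0.03  0.7  -0.36]
[-0.03663269  0.00116038  0.0237561 ]
```

>>> arm_command:
  deltas:
    - [0,0,0,-0.3,0,0,0]
    - [0,0,0,-0.4,0,0,0]
    - [0,0,0,-0.4,0,0,0]
    - [0,0,0,-0.4,0,0,0]
    - [0,0,0,-0.4,0,0,0]
    - [0,0,0,-0.4,0,0,0]
    - [0,0,0,-0.4,0,0,0]
    - [0,0,0,-0.4,0,0,0]
    - [0,0,0,-0.4,0,0,0]
    - [0,0,0,-0.2,0,0,0]
    - [0,0,0,0,0,0,0]

```text
time_s: 10.15
tool_pos: [0.4829, -0.0206, 0.0997]
ee_rot: [-0.0, 0.804, 0.594, -0.0]
contact_force: [0.3, 0.2, -1.2]
opening: 0.152
grip_force: 30.0
```

```bash
python3 -c "
from h import *
x,r=state();T=r.as_matrix();d=np.array([.4843,-.0202,.076])-x;print(T.T@d)"
```

```text
t 10.15 tcp [ 0.4829 -0.0206  0.0997] ytool deg -17.06 z [-1.e-04 -1.e-04 -1.e+00] op 0.15163971505178145 gf 29.999932050704956 F [ 0.3  0.2 -1.2] j [-0.06  0.37  0.06  2.08 -0.03  0.69 -0.28]
[0.00082107 0.00120822 0.02370831]
```

>>> arm_command:
  deltas:
    - [0,0,0,-0.3,0,0,0]
    - [0,0,0,-0.4,0,0,0]
    - [0,0,0,-0.4,0,0,0]
    - [0,0,0,-0.4,0,0,0]
    - [0,0,0,-0.4,0,0,0]
    - [0,0,0,-0.4,0,0,0]
    - [0,0,0,-0.4,0,0,0]
    - [0,0,0,-0.4,0,0,0]
    - [0,0,0,-0.4,0,0,0]
    - [0,0,0,-0.2,0,0,0]
    - [0,0,0,0,0,0,0]
    - [0,0,0,0,0,0,0]

```text
time_s: 11.35
tool_pos: [0.4722, -0.0555, 0.0997]
ee_rot: [-0.0, 0.804, 0.595, 0.0]
contact_force: [0.2, -0.5, 0.1]
opening: 0.147
grip_force: 30.0
```

```bash
python3 -c "
from h import *
x,r=state();T=r.as_matrix();d=np.array([.4843,-.0202,.076])-x;print(T.T@d)"
```

```text
t 11.35 tcp [ 0.4722 -0.0555  0.0997] ytool deg -17.02 z [ 0.e+00  1.e-04 -1.e+00] op 0.14692989912706683 gf 29.999908804893494 F [ 0.2 -0.5  0.1] j [ 0.    0.36  0.07  2.1  -0.04  0.68 -0.2 ]
[0.03730379 0.00120023 0.02372052]
```

>>> arm_command:
  deltas:
    - [0,0,0,0,0,-0.5,0]
    - [0,0,0,0,0,-1,0]
    - [0,0,0,0,0,-1.5,0]
    - [0,0,0,0,0,-2,0]
    - [0,0,0,0,0,-2,0]
    - [0,0,0,0,0,-2,0]
    - [0,0,-7.2,0,0,0,0]
    - [0,0,-7.2,0,0,0,0]
    - [0,0,-7.2,0,0,0,0]
    - [0,0,-7.2,0,0,0,0]
    - [0,0,-7.2,0,0,0,0]

```text
time_s: 12.45
tool_pos: [0.4724, -0.0555, 0.1907]
ee_rot: [0.0, 0.579, 0.816, 0.0]
contact_force: [0.5, 0.3, -0.6]
opening: 0.15
grip_force: 30.0
```

>>> arm_command:
  deltas:
    - [0,0,0,2.4,0.7,0,0]
    - [0,0,0,2.4,0.7,0,0]
    - [0,0,0,2.4,0.7,0,0]
    - [0,0,0,2.4,0.7,0,0]
    - [0,0,0,2.4,0.7,0,0]
    - [0,0,0,2.4,0.7,0,0]
    - [0,0,0,2.4,0.7,0,0]
    - [0,0,0,2.4,0.7,0,0]
    - [0,0,0,2.4,0.7,0,0]
    - [0,0,0,2.4,0.7,0,0]
    - [0,0,0,2.4,0.6,0,0]
    - [0,0,0,2.1,0.4,0,0]

```text
time_s: 13.65
tool_pos: [0.4552, 0.2415, 0.1907]
ee_rot: [0.0, 0.581, 0.814, 0.001]
contact_force: [0.3, -0.7, -1.5]
opening: 0.151
grip_force: 30.0
```

>>> arm_command:
  deltas:
    - [0,0,0,0,0,2,0]
    - [0,0,0,0,0,2,0]
    - [0,0,0,0,0,2,0]
    - [0,0,0,0,0,2,0]
    - [0,0,0,0,0,1,0]
    - [0,0,0,0,0,0,0]
    - [0,0,0,0,0,0,0]

```text
time_s: 14.35
tool_pos: [0.4556, 0.2402, 0.1005]
ee_rot: [0.0, 0.581, 0.814, 0.0]
contact_force: [0.0, 0.6, 0.1]
opening: 0.149
grip_force: 30.0
```

```bash
python3 -c "
from h import *
x,r=state();T=r.as_matrix();d=np.array([.4551,.2397,.0431])-x;print(T.T@d)"
```

```text
t 14.35 tcp [0.4556 0.2402 0.1005] ytool deg 18.98 z [ 7.e-04  4.e-04 -1.e+00] op 0.14928554213078038 gf 29.999865889549255 F [0.  0.6 0.1] j [-0.39  0.42 -0.18  2.    0.11  0.73 -0.3 ]
[-0.00031244 -0.00067943  0.05739866]
```

>>> arm_command:
  deltas:
    - [0,0,0,-0.03,-0.05,1,0]
    - [0,0,0,0,0,1,0]
    - [0,0,0,0,0,0.8,0]
    - [0,0,0,0,0,0.5,0]
    - [0,0,0,0,0,0.5,0]
    - [0,0,0,0,0,0.5,0]
    - [0,0,0,0,0,0.5,0]
    - [0,0,0,0,0,0.5,0]
    - [0,0,0,0,0,0.3,0]
    - [0,0,0,0,0,0,0]
    - [0,0,0,0,0,0,0]

```text
time_s: 15.45
tool_pos: [0.4548, 0.2395, 0.0437]
ee_rot: [-0.0, 0.581, 0.814, 0.0]
contact_force: [0.1, 0.1, -1.1]
opening: 0.148
grip_force: 30.0
```

>>> arm_command:
  deltas:
    - [0,0,0,0,0,0,3]
    - [0,0,0,0,0,0,4]
    - [0,0,0,0,0,0,4]
    - [0,0,0,0,0,0,4]
    - [0,0,0,0,0,0,4]
    - [0,0,0,0,0,-1,4]
    - [0,0,0,0,0,-3,4]
    - [0,0,0,0,0,-4,4]
    - [0,0,0,0,0,-4,4]
    - [0,0,0,0,0,-3,4]
    - [0,0,0,0,0,0,4]
    - [0,0,0,0,0,0,4]

```text
time_s: 16.65
tool_pos: [0.4552, 0.2396, 0.1949]
ee_rot: [0.001, 0.581, 0.814, 0.001]
contact_force: [-0.2, 0.6, -0.5]
opening: 0.437
grip_force: 0.0
```

Run:
```python
from h import *
state();i=snap('w4')
w=(230,150,284,215);g=cv2.cvtColor(i["frame"],cv2.COLOR_RGB2GRAY)[w[1]:w[3],w[0]:w[2]].astype(float)
m=np.clip((200-g)/170,0,1);m[g>150]=0
n,l,st,c=cv2.connectedComponentsWithStats((g<110).astype(np.uint8));print(st)
k=1+np.argmax([st[j,4]*(st[j,3]<50) for j in range(1,n)]);m=(l==k).astype(float)
print(fitbox(i,m,(.4548,.2394,19),(-.007,-.017,.03),(.007,.017,.07),w))
```

```text
t 16.65 tcp [0.4552 0.2396 0.1949] ytool deg 18.98 z [ 0.0022  0.001  -1.    ] op 0.4373762552226637 gf 0.0 F [-0.2  0.6 -0.5] j [-0.37  0.28 -0.2   1.94  0.07  0.93 -0.27]
[[   0    0   54   65 3059]
 [   0    0    4    4   15]
 [  41    0    5    4   18]
 [  17   21   13   34  404]
 [   1   55    2    4    7]
 [  43   54    2    4    7]]
(array([ 0.45508345,  0.24070368, 18.91275157]), np.float64(77.0), np.float64(404.0))
```

>>> arm_command:
  deltas:
    - [0,0,0,-3,-1.4,0,4]
    - [0,0,0,-3,-1.4,0,4]
    - [0,0,0,-3,-1.4,0,4]
    - [0,0,0,-3,-1.4,0,4]
    - [0,0,0,-3,-1.4,0,4]
    - [0,0,0,-3,-1.4,0,4]
    - [0,0,0,-3,-1.4,0,4]
    - [0,0,0,-3,-1.4,0,4]
    - [0,0,0,-3,-1.4,0,4]
    - [0,0,0,-3,-1.4,0,4]
    - [0,0,0,-3,-1.4,0,4]
    - [0,0,0,-3,-1.4,0,4]

```text
time_s: 17.9
tool_pos: [0.4114, -0.1565, 0.1923]
ee_rot: [-0.002, 0.581, 0.814, -0.001]
contact_force: [1.0, -0.7, 0.2]
opening: 0.436
grip_force: 0.0
```

>>> arm_command:
  deltas:
    - [0,0,0,-3,-1.4,0,4]
    - [0,0,0,-3,-1.4,0,4]
    - [0,0,0,-3.5,-1.3,0,4]
    - [0,0,0,-3.5,-1.2,0,4]
    - [0,0,7.7,0,0,0,4]
    - [0,0,7.7,0,0,0,4]
    - [0,0,7.7,0,0,0,4]
    - [0,0,7.7,0,0,0,4]
    - [0,0,7.7,0,0,0,4]
    - [0,0,7.7,0,0,0,4]
    - [0,0,7.7,0,0,0,4]
    - [0,0,7.7,0,0,0,4]

```text
time_s: 19.1
tool_pos: [0.404, -0.2951, 0.192]
ee_rot: [-0.001, 0.917, 0.399, -0.001]
contact_force: [0.8, 0.3, -0.5]
opening: 0.43
grip_force: 0.0
```

>>> arm_command:
  deltas:
    - [0,0,7.7,0,0,0,4]
    - [0,0,7.7,0,0,0,4]
    - [0,0,7.7,0,0,0,4]
    - [0,0,7.7,0,0,0,4]
    - [0,0,7.7,0,0,0,4]
    - [0,0,7.7,0,0,0,4]
    - [0,0,7.7,0,0,0,4]
    - [0,0,7.7,0,0,0,4]
    - [0,0,0,0,0,0,4]
    - [0,0,0,0,0,0,4]

```text
time_s: 20.1
tool_pos: [0.4045, -0.2953, 0.1927]
ee_rot: [-0.0, 0.993, -0.122, -0.001]
contact_force: [0.4, -0.7, -0.0]
opening: 0.437
grip_force: 0.0
```

```bash
python3 -c "
from h import *
state();snap('w5')
snap('sc2',(240,150,290,220),8,'scene');snap('tp2',cam='top')"
```

```text
t 20.10 tcp [ 0.4045 -0.2953  0.1927] ytool deg -104.00 z [-2.3e-03  6.0e-04 -1.0e+00] op 0.43652521045846576 gf 0.0 F [ 0.4 -0.7 -0. ] j [ 0.1   0.29  0.56  1.99 -0.19  0.92 -1.06]
```

View pics/w5.png

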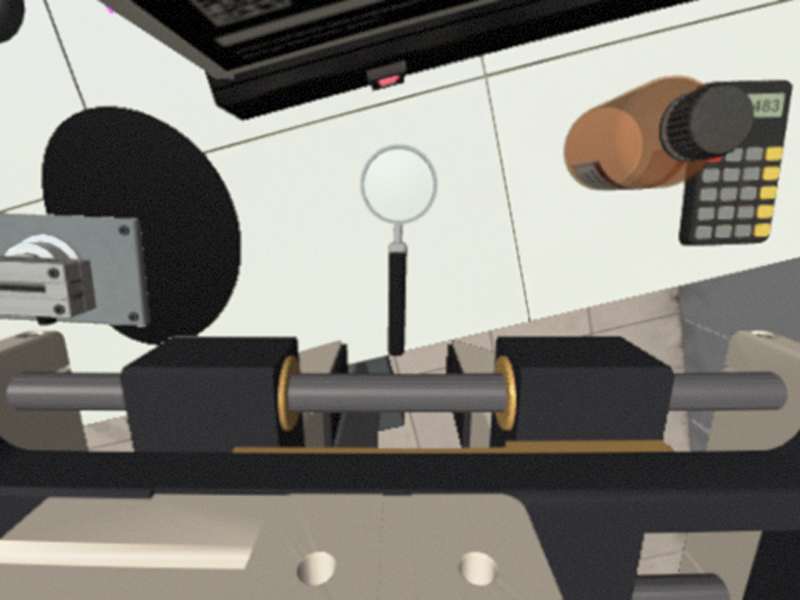

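The wrist view shows the lens centre at (399,184) and the handle running from (397,250) to (396,354). I'll work out the grip point and check the gauge against its known column height.

Run:
```python
from h import *
import pickle
np.set_printoptions(precision=4,suppress=True)
i=pickle.load(open("w5.pkl","rb"));x,r=state();T=r.as_matrix()
f=lambda p:((p[0]+.5)/1.5625-.5,(p[1]+.5)/1.5625-.5)
for n,p,z in [("c",(399,184),.008),("hf",(397.5,248),.016),("he",(396.5,354),.016)]:
    X=onz(i,f(p),z);print(n,X,T.T@(X-x))
S=pickle.load(open("sc2.pkl","rb"))
for z in (0,.012,.14,.15,.155,.16,.165,.17,.216): print(z,((proj(S,[.6815,-.0495,z])[0]-[240,150]+.5)*8-.5).round(1))
a=S["frame"][150:220,240:290]
cv2.imwrite("pics/g.png",cv2.resize(np.ascontiguousarray(a[:,:,::-1]),None,fx=8,fy=8,interpolation=cv2.INTER_CUBIC))
```

```text
t 20.25 tcp [ 0.4049 -0.2956  0.1933] ytool deg -104.10 z [-0.0008  0.0003 -1.    ] op 0.4311621381495755 gf 0.0 F [ 0.  -0.4 -0.9] j [ 0.1   0.28  0.56  1.99 -0.19  0.92 -1.06]
c [ 0.4796 -0.3153  0.008 ] [0.0774 0.001  0.1853]
hf [ 0.4324 -0.3024  0.016 ] [ 0.0285 -0.0001  0.1773]
he [ 0.3463 -0.2801  0.016 ] [-0.0605 -0.0007  0.1774]
0 [212.5 409. ]
0.012 [213.1 390.8]
0.14 [219.1 183.3]
0.15 [219.6 166. ]
0.155 [219.8 157.3]
0.16 [220.1 148.5]
0.165 [220.3 139.7]
0.17 [220.6 130.9]
0.216 [222.9  47.6]
```

View pics/g.png

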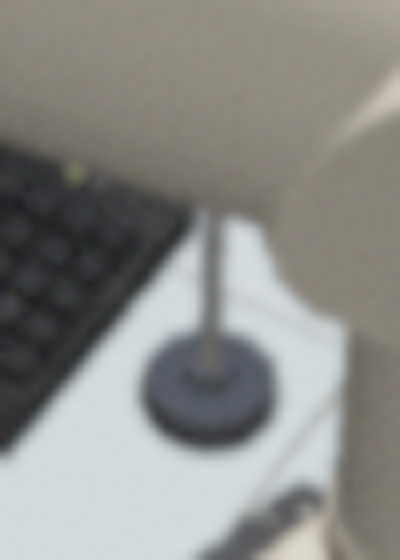

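The arm now hides the pointer from the scene camera, so I'll measure it numerically in the first scene image.

Run:
```python
from h import *
import pickle
d=pickle.load(open("im0.pkl","rb"));S,T=d["scene"],d["top"]
a=S["frame"][152:200,258:278].astype(int)
print("gray");g=a.sum(2)//3
for k in range(26): print(152+k,g[k])
for z in (.14,.15,.16,.17,.216): print(z,proj(S,[.6815,-.0495,z])[0].round(2))
up=lambda i,w,f:cv2.resize(i["frame"][w[1]:w[3],w[0]:w[2],::-1],None,fx=f,fy=f,interpolation=cv2.INTER_NEAREST)
A=up(S,(254,150,284,190),15);B=up(T,(233,150,258,190),14)
B=cv2.copyMakeBorder(B,0,A.shape[0]-B.shape[0],0,0,0)
cv2.imwrite("pics/g2.png",np.hstack([A,B]))
```

```text
gray
152 [ 21  20  23  45  93 152 193 214 217 216 216 217 218 218 218 217 217 217
 218 217]
153 [ 25  21  41  89 150 191 211 216 213 211 211 216 218 217 217 218 218 218
 217 217]
154 [ 23  40  89 148 191 210 216 211 201 196 202 212 216 217 217 218 218 217
 217 217]
155 [ 22  65 138 190 211 216 216 204 182 175 185 204 215 218 217 218 217 217
 217 217]
156 [ 48 102 165 207 217 218 214 197 159 146 167 198 214 217 218 218 218 217
 217 218]
157 [ 92 151 195 214 217 218 215 196 143 122 156 196 213 217 217 217 218 217
 218 217]
158 [150 192 212 217 218 218 214 194 139 111 152 195 215 218 217 217 218 218
 217 218]
159 [190 211 217 219 217 218 215 195 140 114 156 198 215 217 218 218 217 217
 217 217]
160 [207 217 219 218 218 218 213 193 140 116 162 203 217 218 218 218 217 218
 217 216]
161 [215 218 217 218 217 217 213 187 132 119 169 207 216 217 217 217 217 218
 217 216]
162 [217 219 219 219 218 216 209 181 129 120 169 208 216 217 217 216 217 216
 217 217]
163 [218 218 218 218 217 214 206 181 128 122 169 207 215 217 217 217 216 216
 217 217]
164 [217 218 218 217 215 211 205 182 131 124 169 20
[... 572 characters left out ...]
99 183 173 175 175 149 132 137 158 166 129  83  93 148 195 213
 217 216]
172 [171 179 179 178 190 200 194 160 126 134 172 195 182 153 154 183 208 217
 217 217]
173 [108 129 141 160 191 204 197 158 121 125 172 207 208 198 199 207 216 216
 217 218]
174 [ 69  75  90 118 153 174 178 152 116 125 172 209 215 215 215 216 217 217
 218 217]
175 [ 64  62  64  74  96 127 147 141 116 128 175 210 217 217 218 217 218 217
 218 218]
176 [ 65  65  68  62  65  85 121 135 118 134 179 210 217 217 218 218 218 218
 218 217]
177 [ 67  69  66  62  54  75 116 135 121 138 184 211 217 218 217 219 217 217
 218 218]
0.14 [266.95 172.47]
0.15 [267.01 170.31]
0.16 [267.07 168.13]
0.17 [267.13 165.93]
0.216 [267.43 155.51]
```

View pics/g2.png

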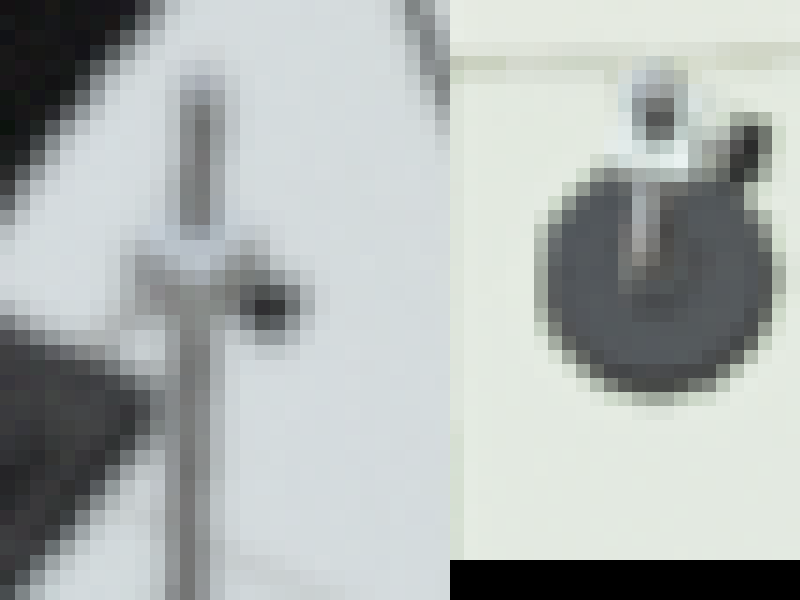

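In the enlarged gauge the block's top face runs from about row 165.0 to row 168.0, and its sides end at about row 170.7. In the top view the pointer points towards the robot. I'll compare these rows with the projected block model.

Run:
```python
from h import *
import pickle
d=pickle.load(open("im0.pkl","rb"));S=d["scene"]
ax=np.array([.6815,-.0495])
c=np.array([-.927,-.534])
for yaw in (-8,0,8):
  R=Ro.from_euler("z",yaw,degrees=True)
  for h in (.155,.16,.165):
    f=lambda p:proj(S,R.apply(np.array(p))+[ax[0],ax[1],h])
    cf=proj(S,np.r_[ax+.005*c,h+.01])[0]
    hx,hy=.011,.010
    k=f([[-hx,hy,.01],[-hx,-hy,.01],[hx,-hy,.01],[-hx,hy,-.01],[-hx,-hy,-.01],[hx,-hy,-.01]])
    print(yaw,h,"colfront",cf.round(2),"toprim",k[:3].round(2).tolist(),"bot",k[3:].round(2).tolist())
print("coltop front/back",proj(S,[np.r_[ax+.005*c,.216],np.r_[ax-.005*c,.216]]))
```

```text
-8 0.155 colfront [267.07 168.27] toprim [[262.4, 167.49], [267.37, 170.5], [271.8, 166.57]] bot [[262.32, 171.85], [267.24, 174.86], [271.63, 170.94]]
-8 0.16 colfront [267.1  167.17] toprim [[262.42, 166.38], [267.4, 169.4], [271.85, 165.47]] bot [[262.34, 170.77], [267.27, 173.78], [271.68, 169.85]]
-8 0.165 colfront [267.13 166.06] toprim [[262.44, 165.28], [267.43, 168.29], [271.89, 164.36]] bot [[262.36, 169.68], [267.3, 172.69], [271.72, 168.77]]
0 0.155 colfront [267.07 168.27] toprim [[262.54, 167.96], [268.03, 170.45], [271.65, 166.1]] bot [[262.46, 172.32], [267.89, 174.81], [271.49, 170.47]]
0 0.16 colfront [267.1  167.17] toprim [[262.56, 166.86], [268.06, 169.35], [271.7, 165.0]] bot [[262.48, 171.24], [267.93, 173.73], [271.53, 169.38]]
0 0.165 colfront [267.13 166.06] toprim [[262.58, 165.75], [268.1, 168.24], [271.74, 163.89]] bot [[262.5, 170.15], [267.96, 172.64], [271.57, 168.3]]
8 0.155 colfront [267.07 168.27] toprim [[262.77, 168.42], [268.67, 170.33], [271.42, 165.65]] bot [[262.68, 172.78], [268.53, 174.69], [271.25, 170.02]]
8 0.16 colfront [267.1  167.17] toprim [[262.79, 167.31], [268.71, 169.23], [271.46, 164.54]] bot [[262.7, 171.7], [268.57, 173.61], [271.29, 168.93]]
8 0.165 colfront [267.13 166.06] toprim [[262.81, 166.2], [268.74, 168.12], [271.5, 163.43]] bot [[262.73, 170.61], [268.6, 172.52], [271.33, 167.84]]
coltop front/back [[267.39558332 156.75841772]
 [267.46556115 154.26829842]]
```

Run:
```python
from h import *
import pickle
d=pickle.load(open("im0.pkl","rb"));S,T=d["scene"],d["top"]
G=lambda i:cv2.cvtColor(i["frame"],cv2.COLOR_RGB2GRAY).astype(float)
def cen(g,w,th):
    a=g[w[1]:w[3],w[0]:w[2]];m=np.clip(th-a,0,None);v,u=np.mgrid[w[1]:w[3],w[0]:w[2]];return np.array([(m*u).sum(),(m*v).sum()])/m.sum()
def tri(p,q):
    c1,d1=ray(S,p);c2,d2=ray(T,q);A=np.c_[d1,-d2];k=np.linalg.lstsq(A,c2-c1,rcond=None)[0];P,Q=c1+k[0]*d1,c2+k[1]*d2;return (P+Q)/2,np.linalg.norm(P-Q)
g=G(T);print(g[152:182,244:258].astype(int))
ks=cen(G(S),(269,167,275,173),110);kt=cen(g,(251,157,257,164),110);print(ks,kt,tri(ks,kt))
```

```text
[[231 231 230 231 231 231 231 231 230 230 230 231 230 231]
 [220 221 221 225 223 221 221 220 215 212 211 211 211 213]
 [209 214 210 203 197 210 217 218 214 211 210 210 217 220]
 [210 216 202 184 179 186 218 225 227 227 226 226 229 230]
 [222 216 176 164 157 179 221 219 226 230 231 231 230 231]
 [225 212 148 116 114 179 222 214 223 220 227 231 231 231]
 [228 223 153  85  88 175 208 219 214 166 157 184 224 232]
 [231 230 181 112 118 198 195 199 184 114  65 115 214 231]
 [233 232 219 188 201 229 185 158 139  80  44 118 216 232]
 [203 216 223 223 232 238 184 163 124  59  54 151 223 232]
 [133 151 172 176 182 188 144 132 100  51  87 172 225 231]
 [ 90 102 154 137 110 109  95  91  80  85 174 219 229 231]
 [ 83  92 169 141  93  86  85  86  85  94 173 226 232 231]
 [ 85  98 168 133  80  81  87  88  87  87 117 180 225 231]
 [ 86 107 165 125  72  82  87  88  88  87  91 143 220 232]
 [ 83 111 157 118  77  83  80  86  87  87  86 117 215 231]
 [ 85 115 133 104  81  85  79  84  89  89  84  91 187 227]
 [ 85 114 105  86  83  87  81  86  90  90  85  84 168 225]
 [ 86 100  90  84  86  80  82  88  88  89  85  84 171 226]
 [ 87  89  79  74  75  79  85  88  88  89  83  88 197 231]
 [ 87  88  81  80  79  85  88  90  89  89  76 104 213 232]
 [ 88  88  89  88  87  88  88  89  88  81  77 152 223 232]
 [ 88  87  89  88  89  89  89  87  82  71 103 200 230 232]
 [ 84  88  88  88  88  89  87  77  74 101 184 227 232 231]
 [ 72  70  74  76  75  71  72  71 119 187 227 232 231 231]
 [127  90  75  72  72  83 114 133 194 228 233 231 231 231]
 [214 203 178 165 167 192 211 216 228 232 231 231 230 231]
 [232 232 227 224 224 230 232 232 232 231 231 230 230 231]
 [231 231 231 231 231 231 231 231 231 231 230 230 230 231]
 [230 230 231 230 230 231 230 231 231 230 230 230 230 230]]
[271.218107  169.9382716] [253.2705314  161.13043478] (array([ 0.67620415, -0.06798922,  0.16707454]), np.float64(0.0007408282390676305))
```

>>> arm_command:
  deltas:
    - [0,0,0.7,0.15,0,2,4]
    - [0,0,0,0,0,3,4]
    - [0,0,0,0,0,3,4]
    - [0,0,0,0,0,3,4]
    - [0,0,0,0,0,3,4]
    - [0,0,0,0,0,2,4]
    - [0,0,0,0,0,1,4]
    - [0,0,0,0,0,0.6,4]
    - [0,0,0,0,0,0,4]
    - [0,0,0,0,0,0,4]

```text
time_s: 21.25
tool_pos: [0.4072, -0.2966, 0.0185]
ee_rot: [0.0, 0.992, -0.13, 0.001]
contact_force: [0.8, -0.2, 0.3]
opening: 0.435
grip_force: 0.0
```

```bash
python3 -c "
from h import *
state()"
```

```text
t 21.25 tcp [ 0.4072 -0.2966  0.0185] ytool deg -104.91 z [ 1.3e-03 -7.0e-04 -1.0e+00] op 0.4349432444618169 gf 0.0 F [ 0.8 -0.2  0.3] j [ 0.24  0.58  0.41  2.07 -0.42  0.57 -0.88]
```

>>> arm_command:
  deltas:
    - [0,0,0,0,0,0.4,4]
    - [0,0,0,0,0,0.25,4]
    - [0,0,0,0,0,0,0]
    - [0,0,0,0,0,0,0]
    - [0,0,0,0,0,0,0]
    - [0,0,0,0,0,0,0]
    - [0,0,0,0,0,0,0]
    - [0,0,0,0,0,0,0]
    - [0,0,0,0,0,0,0]

```text
time_s: 22.15
tool_pos: [0.4066, -0.2962, 0.0113]
ee_rot: [0.0, 0.992, -0.13, 0.0]
contact_force: [0.2, 0.8, 1.7]
opening: 0.162
grip_force: 30.0
```

```bash
python3 -c "
from h import *
state();i=snap('w6')"
```

```text
t 22.15 tcp [ 0.4066 -0.2962  0.0113] ytool deg -104.92 z [ 1.e-04 -0.e+00 -1.e+00] op 0.1619259876024673 gf 30.0002458691597 F [0.2 0.8 1.7] j [ 0.25  0.6   0.4   2.07 -0.43  0.55 -0.87]
```

Run:
```python
from h import *
import pickle
i=pickle.load(open("w6.pkl","rb"));x,r=state();T=r.as_matrix()
g=cv2.cvtColor(i["frame"],cv2.COLOR_RGB2GRAY)
c=cv2.HoughCircles(cv2.GaussianBlur(g,(3,3),0),cv2.HOUGH_GRADIENT,1,30,param1=100,param2=25,minRadius=40,maxRadius=62);print(c)
for k in c[0][:3]: print((T.T@(onz(i,k[:2],.008)-x)).round(4))
p=proj(i,x+T@[.075,0,.0063])[0];u,v=p.round().astype(int);print(p)
print("row",g[v,u-66:u-40],g[v,u+40:u+66]);print("col",g[v-66:v-40,u],g[v+40:v+66,u])
```

```text
t 22.20 tcp [ 0.4067 -0.2962  0.0113] ytool deg -104.92 z [ 1.e-04  0.e+00 -1.e+00] op 0.15391767378539387 gf 30.00019133090973 F [ 0.4 -0.4  0.8] j [ 0.25  0.6   0.4   2.07 -0.43  0.55 -0.87]
[[[253.5 108.5  50.7]]]
[ 0.0764 -0.0006  0.0033]
[254.56494167 111.49882907]
row [193 190 192 193 191 190 191 191 191 177 158 142 140 138 135 108 109 136
 168 191 199 199 198 196 197 197] [187 186 187 185 185 169 146 123 113 137 140 138 138 150 181 194 188 189
 189 193 193 190 190 190 192 191]
col [190 191 191 190 190 190 184 159 144 139 140 141 132  89  79 132 146 156
 192 199 202 198 200 201 198 203] [185 187 186 185 185 186 184 183 169 144 125 133 140 141 138 136 134 130
 127 128 130 126 132 128 128 132]
```

>>> arm_command:
  deltas:
    - [0,0,0,0,0,-0.5,0]
    - [0,0,0,0,0,-1,0]
    - [0,0,0,0,0,-2,0]
    - [0,0,0,0,0,-2.5,0]
    - [0,0,0,0,0,-2.5,0]
    - [0,0,0,0,0,-2.5,0]
    - [0,0,0,0,0,-2.5,0]
    - [0,0,0,0,0,-1.65,0]
    - [0,0,0,0,0,-1,0]
    - [0,0,0,0,0,0,0]

```text
time_s: 23.2
tool_pos: [0.4074, -0.2966, 0.1743]
ee_rot: [0.0, 0.992, -0.13, 0.001]
contact_force: [-0.4, -0.2, -1.1]
opening: 0.163
grip_force: 30.0
```

>>> arm_command:
  deltas:
    - [0,0,5,0,0,0,0]
    - [0,0,5,0,0,0,0]
    - [0,0,5,0,0,0,0]
    - [0,0,5,0,0,0,0]
    - [0,0,5,0,0,0,0]
    - [0,0,5,0,0,0,0]

```text
time_s: 23.8
tool_pos: [0.4058, -0.2956, 0.1716]
ee_rot: [0.0, 0.923, -0.384, -0.001]
contact_force: [0.0, 0.2, -0.9]
opening: 0.165
grip_force: 30.0
```

>>> arm_command:
  deltas:
    - [0,0,0,-1,-1.1,0,0]
    - [0,0,0,-1.8,-2.1,0,0]
    - [0,0,0,-2,-2.3,0,0]
    - [0,0,0,-2,-2.3,0,0]
    - [0,0,0,-2,-2.3,0,0]
    - [0,0,0,-2,-2.3,0,0]
    - [0,0,0,-2,-2.3,0,0]
    - [0,0,0,-2,-2.3,0,0]
    - [0,0,0,-2,-2.3,0,0]
    - [0,0,0,-2,-2.3,0,0]
    - [0,0,0,-1.8,-2.1,0,0]
    - [0,0,0,-1,-1.3,0,0]

```text
time_s: 25.0
tool_pos: [0.4292, 0.0357, 0.1718]
ee_rot: [0.0, 0.925, -0.381, -0.001]
contact_force: [0.2, -0.8, -1.6]
opening: 0.161
grip_force: 30.0
```

>>> arm_command:
  deltas:
    - [0,0,0,0,0,0,0]
    - [0,0,0,0,0,0,0]
    - [0,0,0,0,0,0,0]

```text
time_s: 25.3
tool_pos: [0.4297, 0.0321, 0.1723]
ee_rot: [0.0, 0.924, -0.383, -0.0]
contact_force: [0.8, 0.3, -0.5]
opening: 0.157
grip_force: 30.0
```

Run:
```python
from h import *
x,r=state();T=r.as_matrix();print("slot in tool",T.T@(np.array([.4843,-.0202,.1665])-x))
i=snap('w7');g=cv2.cvtColor(i["frame"],cv2.COLOR_RGB2GRAY)
p=proj(i,x+T@[.076,-.0005,.0063])[0];u,v=p.round().astype(int);print(p)
c=cv2.HoughCircles(cv2.GaussianBlur(g,(3,3),0),cv2.HOUGH_GRADIENT,1,30,param1=100,param2=20,minRadius=44,maxRadius=60);print(c)
for k in c[0][:3]: print((T.T@(onz(i,k[:2],x[2]-.003)-x)).round(4))
```

```text
t 25.30 tcp [0.4297 0.0321 0.1723] ytool deg -135.02 z [-9.e-04 -7.e-04 -1.e+00] op 0.15700141821712663 gf 29.999832808971405 F [ 0.8  0.3 -0.5] j [-0.61  0.18  0.53  2.16 -0.12  0.83 -2.37]
slot in tool [ 0.07555795 -0.00165542  0.00579567]
[253.93866295 109.02243476]
[[[253.5 111.5  50.6]]]
[ 0.0745 -0.0007  0.003 ]
```

The lens centre is within about 2 mm of the slot's middle and at z≈0.166, with the grip firm, so I'm handing the job in.

```bash
python3 -c "
from cell import robot
print(robot.close_job())"
```

```text
the job is handed in; nothing more can be done
None
```

The job is handed in, though no verdict came back: I drew the cleaner through the slot from left to right and parked it again. The lens is held over the middle of the slot with its centre about 166 mm above the bench, the pointer height I estimated from the camera images to within about 3 mm (6 mm is allowed).

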